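# Find and seat the rocking tub cover

### The arm

A 6-joint arm with a two-finger parallel gripper is mounted at the origin on the work surface. World frame = base frame: x ahead of the robot, y to its left, z up, the work surface at z = 0. Lengths are in m, angles in rad, forces in N, time in s.
With the tool pointing down it reaches from about 0.275 to 0.725 m from the base axis. Payload 15.9 kg.
Tool frame: the origin (TCP) lies at the very end of the fingers, on their centre line; the grasp point (between the pads) lies env.hold_point_z behind it (env.hold_point_z is the distance from the TCP to the grasp point, in m); z points along the fingers, y is the direction in which the jaws open and shut (so a half turn about z gives the same grasp; the last joint's range is limited). The gripper opens to 85 mm and grips with 20 to 120 N. Pads are 22 mm wide; open, the fingers measure 114 mm over their backs; the gripper's body (76 mm by 85 mm) begins 54 mm behind the grasp point. The pads swing forward as they close: fully open they stand 13 mm farther back than shut.
Start: joints at [1.308, 0.213, -0.034, 1.323, 0, 1.571], TCP at [0.13, 0.483, 0.231] pointing down, gripper open.
Joint ranges: [-2.98, 2.98], [-0.74, 1.72], [-1.14, 1.35], [-2.1, 2.04], [-1.57, 1.44], [-3.14, 3.14]. Speed limits (rad/s): [1.89, 1.89, 2.39, 2.57, 3.14, 3.14].

### API

Orientations are given as [roll, pitch, yaw] about the fixed x, y, z axes, in that order (R = Rz(yaw) Ry(pitch) Rx(roll)).
In Python, from plant import env, snapshot gives the robot as it stands.
- The arm moves only by the tool move_arm, never from a script. Its argument "steps" is a list of rows, each an object of numbers: "dx", "dy", "dz": the shift along the world's x, y, z in m; "spin": the turn about the world's z in rad; "claw": the opening, from -1 (shut) to 1 (fully open). In form: [{"dx": .., "dy": .., "dz": .., "spin": .., "claw": ..}, ...]. A call has 1 to 8 rows; each row shifts and turns the pose as measured when the row begins; what a row does not reach is not made up. A row lasts 1/10 s, in which the tool goes at most 50 mm and 8.59 degrees, less where a joint would pass 70% of its speed; a pose out of reach is approached as far as the arm can. A call is refused whole if a number of a shift passes 0.05 or a number of a turn 0.15, either way. A call with a gripper value outside its range is refused whole. The fingers move at their own pace and stop on an object; the grip force is fixed at half the most. Time passes only in rows, so rows that do not move let the fingers close. It gives the time, the measured TCP pose, the force and the opening at its end, in the units of the state.
- env.state(): the state, without advancing time (a new reading comes with each control period).
- snapshot(name): name is "side" or "top" or "wrist"; returns a dict with "pixels" (400x640x3 uint8, red, green, blue), "depth" (400x640 float32, m along the optical axis (not along the pixel's ray), 0 where there is no reading), "intrinsics" (3x3 intrinsics, pixels), "extrinsics" (4x4, takes a point from world to camera coordinates); the wrist camera has in their place "T_tool_cam" (4x4, takes a point from camera to tool coordinates, whose origin is the TCP and whose axes are the flange's). Camera axes: x right, y up, looking along -z (the intrinsics and any distortion apply to the point x, -y, -z); pixel columns grow to the right and rows downward; lengths in m; the calibration is good to about 2 mm. The wrist camera is an equidistant fisheye: a pixel r from the principal point sees the ray r / f radians off the axis. A picture is of the moment at which its call begins: read the wrist's pose just before it.
- env.hand_in(): hands the job in, once; it reports no verdict.
The state is a dict: "clock": time; "joint_pos": joint angles; "joint_velocities": joint speeds; "joint_efforts": joint torques, N m; "ee_pos": TCP position; "tcp_rot": TCP orientation; "contact_force": force on the tool from outside, world axes, zero at the start; "ft_torque": the same for the moment, N m; "width": finger opening in m.
Only numpy, scipy, OpenCV 4.12 (cv2) and the standard library are available. Lean on these libraries where they do the work, as an engineer would, in place of code of your own. Each camera call takes 0.05 s, during which the arm holds its last target. There are 200 camera calls.

### The job

One of the four green covers on the tubs in the wooden tray is not seated. With a fingertip, press down on the covers near their edges, one after another, until you find the one that rocks, then press that cover down in the middle until it is fully home and level. Finish with the fingertip still pressing on that cover, holding it down; do not pull up any cover and leave the bowl and scoop where they are.

Things in the scene. Friction and masses are not known exactly. Their poses are not given: they have to be found in the camera images.
- caddy: wooden tray, 205 x 205 mm, rim 38 mm high, fixed to the bench, carrying four white tubs 66 mm across in a 2 x 2 square, 100 mm from centre to centre. Covers' tops are 91 to 102 mm above the bench; tubs differ in height, so height does not show which is loose. Origin on the bench under its centre, +x away from the robot at zero yaw, +y left.
- cover_1: near left (in the tray's own frame) of four identical round green push-on covers, 74 mm across, flat top. Origin at the centre of its top face, z up. Three are home and give under 1 mm when pressed; one, a different one each time, is loose: pressed 24 to 30 mm off its centre with 2 to 5 N that side dips 3 to 4 mm (tips up to 0.14 rad) and it springs level when let go.
- seat_1 (a joint): how far cover_1 has gone straight down from where it was found, in m: 0 at the start for all four, negative if pulled up. A home cover cannot go down. The loose one, pressed in the middle with more than about 7 N, slides down 5 mm (0.005), stops hard, stays down and no longer rocks.
- cover_2: near right (in the tray's own frame) of four identical round green push-on covers, 74 mm across, flat top. Origin at the centre of its top face, z up. Three are home and give under 1 mm when pressed; one, a different one each time, is loose: pressed 24 to 30 mm off its centre with 2 to 5 N that side dips 3 to 4 mm (tips up to 0.14 rad) and it springs level when let go.
- seat_2 (a joint): how far cover_2 has gone straight down from where it was found, in m: 0 at the start for all four, negative if pulled up. A home cover cannot go down. The loose one, pressed in the middle with more than about 7 N, slides down 5 mm (0.005), stops hard, stays down and no longer rocks.
- cover_3: far left (in the tray's own frame) of four identical round green push-on covers, 74 mm across, flat top. Origin at the centre of its top face, z up. Three are home and give under 1 mm when pressed; one, a different one each time, is loose: pressed 24 to 30 mm off its centre with 2 to 5 N that side dips 3 to 4 mm (tips up to 0.14 rad) and it springs level when let go.
- seat_3 (a joint): how far cover_3 has gone straight down from where it was found, in m: 0 at the start for all four, negative if pulled up. A home cover cannot go down. The loose one, pressed in the middle with more than about 7 N, slides down 5 mm (0.005), stops hard, stays down and no longer rocks.
- cover_4: far right (in the tray's own frame) of four identical round green push-on covers, 74 mm across, flat top. Origin at the centre of its top face, z up. Three are home and give under 1 mm when pressed; one, a different one each time, is loose: pressed 24 to 30 mm off its centre with 2 to 5 N that side dips 3 to 4 mm (tips up to 0.14 rad) and it springs level when let go.
- seat_4 (a joint): how far cover_4 has gone straight down from where it was found, in m: 0 at the start for all four, negative if pulled up. A home cover cannot go down. The loose one, pressed in the middle with more than about 7 N, slides down 5 mm (0.005), stops hard, stays down and no longer rocks.
- bowl: red ceramic egg bowl, empty, 130 mm across the rim, 55 mm high, origin under its centre. Bystander.
- scoop: stainless steel feed scoop lying flat, about 230 mm long, 76 mm wide, 45 mm high; origin on its underside 20 mm in front of the back wall of the pan, +x towards its open mouth, handle to -x. Bystander.

How it is judged:
On the way, in this order (a step that is already met when the one before it is completed fails the run):
1. the loose cover has been made to rock by a press near its edge (tipped more than 0.05 rad) (((angle between cover_1's own z axis and vertical above 0.05 rad and contact force between the fingers and cover_1 above 0.3 N) or (angle between cover_2's own z axis and vertical above 0.05 rad and contact force between the fingers and cover_2 above 0.3 N) or (angle between cover_3's own z axis and vertical above 0.05 rad and contact force between the fingers and cover_3 above 0.3 N) or (angle between cover_4's own z axis and vertical above 0.05 rad and contact force between the fingers and cover_4 above 0.3 N))), for 0.1 s.
2. the loose cover is pressed home and level (((value of joint seat_1 above 0.0038 m and angle between cover_1's own z axis and vertical below 0.05 rad) or (value of joint seat_2 above 0.0038 m and angle between cover_2's own z axis and vertical below 0.05 rad) or (value of joint seat_3 above 0.0038 m and angle between cover_3's own z axis and vertical below 0.05 rad) or (value of joint seat_4 above 0.0038 m and angle between cover_4's own z axis and vertical below 0.05 rad))), for 0.2 s.
At the end, for the whole second after the job is handed in: The cover that was loose is down by more than 3.8 mm and level within 0.05 rad, and the fingers press on it with more than 1.5 N; the other covers are level and not pulled up (by 3 mm or more); bowl and scoop within 30 mm of where they stood (((value of joint seat_1 above 0.0038 m and angle between cover_1's own z axis and vertical below 0.05 rad and contact force between the fingers and cover_1 above 1.5 N) or (value of joint seat_2 above 0.0038 m and angle between cover_2's own z axis and vertical below 0.05 rad and contact force between the fingers and cover_2 above 1.5 N) or (value of joint seat_3 above 0.0038 m and angle between cover_3's own z axis and vertical below 0.05 rad and contact force between the fingers and cover_3 above 1.5 N) or (value of joint seat_4 above 0.0038 m and angle between cover_4's own z axis and vertical below 0.05 rad and contact force between the fingers and cover_4 above 1.5 N)) and angle between each of cover_1, cover_2, cover_3, cover_4's own z axis and vertical below 0.05 rad and value of joint each of seat_1, seat_2, seat_3, seat_4 above -0.003 m and distance of each of bowl, scoop from where it was at the start of the episode below 0.03 m); the arm keeps its last pose, push and grip.
It fails at once if a cover is pulled up by more than 4 mm (value of joint any of seat_1, seat_2, seat_3, seat_4 below -0.004 m).
It fails at once if a bystander is moved or lifted by more than 30 mm (distance of any of bowl, scoop from where it was at the start of the episode above 0.03 m).
It also fails if it takes over 48 s, if anything falls off the work surface, if the arm or the gripper's body presses on something with over 40 N, if the wrist force passes 120 N, or if a joint passes its speed limit or range.

## Working session

There is one attempt and no reset: what is moved stays moved. The work goes in short steps, Python scripts to look and compute and a tool call to move; the robot and the scene stay as the last step left them, time stands still between calls to the robot, and variables do not carry over. Pictures are saved under pics/ and viewed, about 8 in all and at most 12, crops included, and the job is handed in when it is done.

Besides the shell and the picture viewer there is one more tool, called after "Request:" in YAML: its name, and indented under it one key for each argument. move_arm: Moves the arm, as the interface text tells. Its arguments: {"type":"object","properties":{"steps":{"type":"array"}},"required":["steps"]}

```bash
mkdir -p pics
python3 - <<'E'
from plant import env,snapshot
import cv2,numpy as np
s=env.state();print({k:np.round(v,3).tolist() for k,v in s.items()},env.hold_point_z)
for n in("top","side"):
    d=snapshot(n);np.savez(f"pics/{n}.npz",**{k:v for k,v in d.items()})
    cv2.imwrite(f"pics/{n}.png",d["pixels"][...,::-1])
    print(n,d["intrinsics"].tolist(),np.round(d["extrinsics"],3).tolist(),[k for k in d])
    # green blobs with depth
    hsv=cv2.cvtColor(d["pixels"],cv2.COLOR_RGB2HSV);m=cv2.inRange(hsv,(35,70,40),(90,255,255))
    c=cv2.connectedComponentsWithStats(m)
    K=d["intrinsics"];T=np.linalg.inv(d["extrinsics"])
    for i in range(1,c[0]):
        if c[2][i,4]<150:continue
        v,u=np.nonzero(c[1]==i);z=d["depth"][v,u];ok=z>0;u,v,z=u[ok],v[ok],z[ok]
        P=np.c_[(u-K[0,2])/K[0,0]*z,-(v-K[1,2])/K[1,1]*z,-z,np.ones(len(z))]@T.T
        zt=np.percentile(P[:,2],80) if len(P) else 0
        q=P[abs(P[:,2]-zt)<.004]
        if len(q):print(c[2][i],zt,((q.min(0)+q.max(0))/2)[:3].round(4),np.ptp(q,0)[:3].round(3),q.mean(0)[:3].round(4))
E
```

```text
{'clock': 0.0, 'joint_pos': [1.308, 0.213, -0.035, 1.323, -0.0, 1.571], 'joint_velocities': [-0.0, -0.002, 0.001, 0.0, -0.001, 0.001], 'joint_efforts': [0.0, -68.617, 48.711, 0.018, 0.0, 0.0], 'ee_pos': [0.13, 0.483, 0.231], 'tcp_rot': [-3.14, 0.0, 2.879], 'contact_force': [-0.498, 0.127, -0.429], 'ft_torque': [-0.008, 0.014, -0.054], 'width': 0.085} 0.0187
top [[483.2772000279206, 0.0, 317.2248379060006], [0.0, 483.2772000279206, 196.54775063577074], [0.0, 0.0, 1.0]] [[-0.005, -1.0, -0.004, 0.005], [0.981, -0.006, 0.196, -0.559], [-0.196, -0.003, 0.981, -1.162], [0.0, 0.0, 0.0, 1.0]] ['pixels', 'depth', 'intrinsics', 'extrinsics']
[528  59  20  65 612] 0.16656686595630776 [ 0.8502 -0.5325  0.1664] [0.044 0.042 0.008] [ 0.8503 -0.5329  0.1665]
[ 514  111   67   69 2683] 0.13313748306545223 [ 0.6772 -0.5823  0.1331] [0.154 0.107 0.008] [ 0.6986 -0.5802  0.1318]
[354 161  31  30 708] 0.0926725531472163 [ 0.6058 -0.127   0.0925] [0.072 0.072 0.008] [ 0.6058 -0.1267  0.0915]
[314 162  30  30 707] 0.10354821845738749 [ 0.6016 -0.027   0.1033] [0.071 0.069 0.007] [ 0.6018 -0.0273  0.1023]

[... 266 characters left out ...]
82800624483], [0.0, 409.25797848367296, 197.75384071121806], [0.0, 0.0, 1.0]] [[0.989, -0.146, 0.0, -0.53], [0.087, 0.588, 0.804, -0.093], [-0.118, -0.795, 0.595, -1.168], [0.0, 0.0, 0.0, 1.0]] ['pixels', 'depth', 'intrinsics', 'extrinsics']
[333 181  26  19 390] 0.1045494404974128 [ 0.6028 -0.026   0.1038] [0.07  0.071 0.007] [ 0.6028 -0.0272  0.1036]
[299 187  33  41 907] 0.10047166448541012 [ 0.5069 -0.0802  0.1001] [0.072 0.17  0.007] [ 0.5069 -0.1146  0.0997]
[341 204  28  22 479] 0.09342587871629901 [ 0.6069 -0.1231  0.0927] [0.071 0.076 0.006] [ 0.6066 -0.126   0.0925]
[ 409  297  139  103 5859] 0.1359915051041723 [ 0.7282 -0.581   0.136 ] [0.234 0.105 0.008] [ 0.7019 -0.5834  0.1339]
```

View pics/top.png

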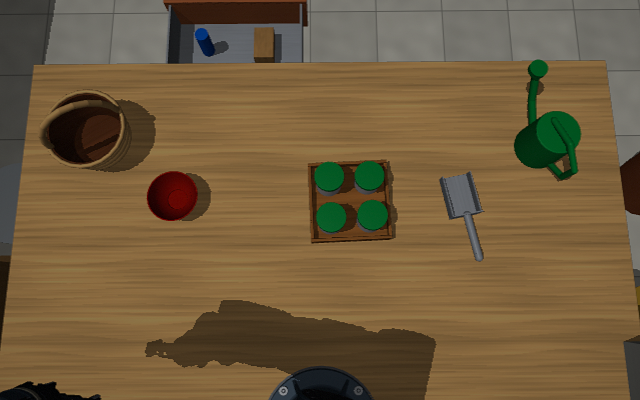

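View pics/side.png

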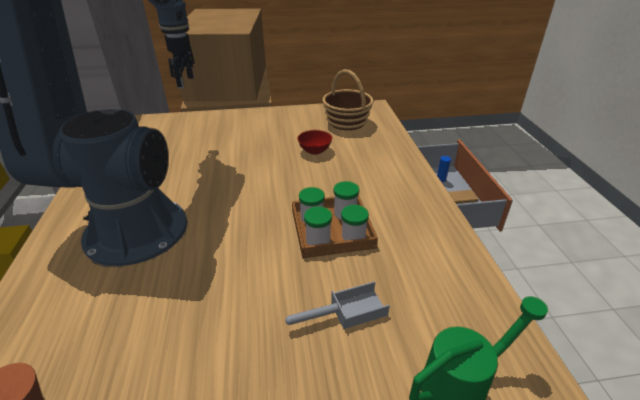

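Top view: tray at about (350,200), bowl at (172,196), scoop at (465,210). The side view shows the same layout. The two depth views give the cover centres within a few mm:

| Cover | x (m) | y (m) | z (m) |
|---|---|---|---|
| c1 | .502 | -.031 | .095 |
| c2 | .507 | -.131 | .100 |
| c3 | .602 | -.027 | .103 |
| c4 | .607 | -.126 | .092 |

The heights fit the 91–102 mm given. I'll shut the fingers and go above c1's near edge.

Request:
move_arm:
  steps:
    - {"dx": 0.022,"dy": -0.034,"claw": -1}
    - {"dx": 0.022,"dy": -0.034,"claw": -1}
    - {"dx": 0.022,"dy": -0.034,"claw": -1}
    - {"dx": 0.022,"dy": -0.034,"claw": -1}
    - {"dx": 0.022,"dy": -0.034,"claw": -1}
    - {"dx": 0.022,"dy": -0.034,"claw": -1}
    - {"dx": 0.022,"dy": -0.034,"claw": -1}
    - {"dx": 0.022,"dy": -0.034,"claw": -1}

```text
invalid input at $.steps[0]: expected keys dx, dy, dz, spin, claw
```

Request:
move_arm:
  steps:
    - {"dx": 0.022,"dy": -0.034,"claw": -1}
    - {"dx": 0.022,"dy": -0.034,"claw": -1}
    - {"dx": 0.022,"dy": -0.034,"claw": -1}
    - {"dx": 0.022,"dy": -0.034,"claw": -1}
    - {"dx": 0.022,"dy": -0.034,"claw": -1}
    - {"dx": 0.022,"dy": -0.034,"claw": -1}
    - {"claw": -1}

```text
invalid input at $.steps[0]: expected keys dx, dy, dz, spin, claw
```

Request:
move_arm:
  steps:
    - {"dx": 0.022,"dy": -0.034,"dz": 0,"spin": 0,"claw": -1}
    - {"dx": 0.022,"dy": -0.034,"dz": 0,"spin": 0,"claw": -1}
    - {"dx": 0.022,"dy": -0.034,"dz": 0,"spin": 0,"claw": -1}
    - {"dx": 0.022,"dy": -0.034,"dz": 0,"spin": 0,"claw": -1}
    - {"dx": 0.022,"dy": -0.034,"dz": 0,"spin": 0,"claw": -1}
    - {"dx": 0.022,"dy": -0.034,"dz": 0,"spin": 0,"claw": -1}
    - {"dx": 0.022,"dy": -0.034,"dz": 0,"spin": 0,"claw": -1}
    - {"dx": 0.022,"dy": -0.034,"dz": 0,"spin": 0,"claw": -1}

```text
clock: 0.9
ee_pos: [0.3068, 0.2022, 0.2281]
tcp_rot: [-3.137, -0.001, 2.887]
contact_force: [1.2, 0.8, 0.0]
width: 0.0003
```

Request:
move_arm:
  steps:
    - {"dx": 0.023,"dy": -0.033,"dz": -0.01,"spin": 0.14,"claw": -1}
    - {"dx": 0.023,"dy": -0.033,"dz": -0.01,"spin": 0.14,"claw": -1}
    - {"dx": 0.023,"dy": -0.033,"dz": -0.01,"spin": 0,"claw": -1}
    - {"dx": 0.023,"dy": -0.033,"dz": -0.01,"spin": 0,"claw": -1}
    - {"dx": 0.023,"dy": -0.033,"dz": -0.01,"spin": 0,"claw": -1}
    - {"dx": 0.023,"dy": -0.033,"dz": -0.01,"spin": 0,"claw": -1}
    - {"dx": 0.023,"dy": -0.033,"dz": -0.01,"spin": 0,"claw": -1}
    - {"dx": 0,"dy": 0,"dz": 0,"spin": 0,"claw": -1}

```text
clock: 1.7
ee_pos: [0.4676, -0.0343, 0.157]
tcp_rot: [-3.138, -0.001, 3.138]
contact_force: [-1.1, 0.5, 0.7]
width: -0.0
```

Request:
move_arm:
  steps:
    - {"dx": 0,"dy": 0.002,"dz": -0.02,"spin": 0,"claw": -1}
    - {"dx": 0,"dy": 0,"dz": -0.02,"spin": 0,"claw": -1}
    - {"dx": 0,"dy": 0,"dz": -0.01,"spin": 0,"claw": -1}
    - {"dx": 0,"dy": 0,"dz": 0,"spin": 0,"claw": -1}

```text
clock: 2.1
ee_pos: [0.4668, -0.0328, 0.1049]
tcp_rot: [-3.139, -0.003, 3.135]
contact_force: [-0.3, 0.2, -0.3]
width: -0.0
```

Run:
```python
from plant import env,snapshot
import cv2,numpy as np
print({k:np.round(v,4).tolist() for k,v in env.state().items()})
d=snapshot("side");c=d["pixels"][160:280,260:420];w=snapshot("wrist")["pixels"]
cv2.imwrite("pics/a.png",np.hstack([cv2.resize(c,(400,300)),cv2.resize(w,(400,300))])[...,::-1])
```

```text
{'clock': 2.1, 'joint_pos': [-0.0679, 0.2143, -0.3611, 0.9981, -0.0032, -0.0615], 'joint_velocities': [0.0051, -0.0079, 0.0117, 0.0164, -0.0003, 0.0029], 'joint_efforts': [-0.3496, -63.4564, 43.8932, -1.371, -0.0284, -0.0014], 'ee_pos': [0.4668, -0.0328, 0.1049], 'tcp_rot': [-3.1386, -0.0028, 3.1353], 'contact_force': [-0.3165, 0.2185, -0.345], 'ft_torque': [-0.0271, -0.0433, -0.0253], 'width': -0.0}
```

View pics/a.png

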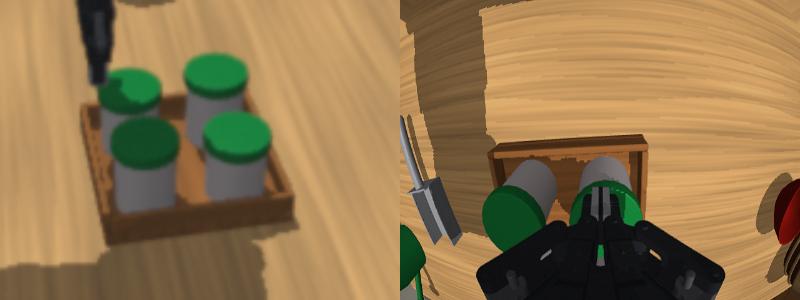

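Fingertip at (97,80) in the left crop, just over c1's near edge. The wrist view on the right shows it centred laterally on c1. I'll move 3 mm inward and feel downward.

Request:
move_arm:
  steps:
    - {"dx": 0.004,"dy": 0.001,"dz": -0.004,"spin": 0,"claw": -1}
    - {"dx": 0,"dy": 0,"dz": -0.003,"spin": 0,"claw": -1}
    - {"dx": 0,"dy": 0,"dz": 0,"spin": 0,"claw": -1}

```text
clock: 2.5
ee_pos: [0.4733, -0.0314, 0.1007]
tcp_rot: [-3.138, 0.002, 3.136]
contact_force: [-0.1, 0.5, -0.3]
width: -0.0002
```

Request:
move_arm:
  steps:
    - {"dx": 0,"dy": 0,"dz": -0.002,"spin": 0,"claw": -1}

```text
clock: 2.6
ee_pos: [0.4737, -0.0313, 0.0991]
tcp_rot: [-3.138, 0.003, 3.136]
contact_force: [-0.4, 0.4, -0.1]
width: 0.0002
```

Request:
move_arm:
  steps:
    - {"dx": 0,"dy": 0,"dz": -0.001,"spin": 0,"claw": -1}

```text
clock: 2.7
ee_pos: [0.4737, -0.0313, 0.098]
tcp_rot: [-3.138, 0.003, 3.136]
contact_force: [-0.6, -0.1, 0.1]
width: -0.0003
```

Request:
move_arm:
  steps:
    - {"dx": 0,"dy": 0,"dz": -0.001,"spin": 0,"claw": -1}

```text
clock: 2.8
ee_pos: [0.4737, -0.0313, 0.0969]
tcp_rot: [-3.138, 0.003, 3.136]
contact_force: [0.5, -0.7, -0.2]
width: -0.0001
```

Request:
move_arm:
  steps:
    - {"dx": 0,"dy": 0,"dz": -0.001,"spin": 0,"claw": -1}

```text
clock: 2.9
ee_pos: [0.4737, -0.0313, 0.0959]
tcp_rot: [-3.138, 0.003, 3.136]
contact_force: [-0.4, 0.2, -0.9]
width: -0.0001
```

Request:
move_arm:
  steps:
    - {"dx": 0,"dy": 0,"dz": -0.001,"spin": 0,"claw": -1}

```text
clock: 3.0
ee_pos: [0.4736, -0.0314, 0.0948]
tcp_rot: [-3.138, 0.003, 3.136]
contact_force: [0.2, 0.3, -0.9]
width: -0.0002
```

Request:
move_arm:
  steps:
    - {"dx": 0,"dy": 0,"dz": -0.001,"spin": 0,"claw": -1}

```text
clock: 3.1
ee_pos: [0.4736, -0.0314, 0.0939]
tcp_rot: [-3.138, 0.003, 3.136]
contact_force: [-7.4, 0.8, 24.5]
width: 0.0
```

c1 is stiff: 24 N within 1 mm, so it's home. On to c2.

Request:
move_arm:
  steps:
    - {"dx": 0,"dy": 0,"dz": 0.012,"spin": 0,"claw": -1}
    - {"dx": 0,"dy": 0,"dz": 0.008,"spin": 0,"claw": -1}
    - {"dx": 0.001,"dy": -0.033,"dz": 0,"spin": 0,"claw": -1}
    - {"dx": 0.001,"dy": -0.033,"dz": 0,"spin": 0,"claw": -1}
    - {"dx": 0.002,"dy": -0.034,"dz": 0,"spin": 0,"claw": -1}
    - {"dx": 0,"dy": 0,"dz": -0.008,"spin": 0,"claw": -1}
    - {"dx": 0,"dy": 0,"dz": 0,"spin": 0,"claw": -1}

```text
clock: 3.8
ee_pos: [0.4791, -0.1348, 0.1112]
tcp_rot: [-3.137, 0.008, 3.138]
contact_force: [0.5, 0.2, -0.1]
width: -0.0002
```

Request:
move_arm:
  steps:
    - {"dx": 0,"dy": 0,"dz": -0.002,"spin": 0,"claw": -1}

```text
clock: 3.9
ee_pos: [0.4794, -0.1347, 0.1098]
tcp_rot: [-3.137, 0.008, 3.138]
contact_force: [-0.8, 0.4, 0.2]
width: 0.0002
```

Request:
move_arm:
  steps:
    - {"dx": 0,"dy": 0,"dz": -0.001,"spin": 0,"claw": -1}

```text
clock: 4.0
ee_pos: [0.4794, -0.1341, 0.1089]
tcp_rot: [-3.137, 0.008, 3.139]
contact_force: [-0.3, 1.0, -0.2]
width: 0.0003
```

Request:
move_arm:
  steps:
    - {"dx": -0.002,"dy": 0.002,"dz": -0.004,"spin": 0,"claw": -1}
    - {"dx": 0,"dy": 0,"dz": -0.003,"spin": 0,"claw": -1}
    - {"dx": 0,"dy": 0,"dz": 0,"spin": 0,"claw": -1}

```text
clock: 4.3
ee_pos: [0.4772, -0.1302, 0.1016]
tcp_rot: [-3.137, 0.008, 3.141]
contact_force: [-1.2, -0.5, -0.4]
width: -0.0001
```

Request:
move_arm:
  steps:
    - {"dx": 0,"dy": 0,"dz": -0.001,"spin": 0,"claw": -1}

```text
clock: 4.4
ee_pos: [0.4772, -0.13, 0.1006]
tcp_rot: [-3.137, 0.008, 3.141]
contact_force: [-0.9, -0.3, -0.0]
width: -0.0
```

Request:
move_arm:
  steps:
    - {"dx": 0,"dy": 0,"dz": -0.0007,"spin": 0,"claw": -1}

```text
clock: 4.5
ee_pos: [0.4772, -0.1299, 0.0998]
tcp_rot: [-3.137, 0.008, -3.142]
contact_force: [0.0, 0.7, -0.1]
width: 0.0001
```

Request:
move_arm:
  steps:
    - {"dx": 0,"dy": 0,"dz": -0.0007,"spin": 0,"claw": -1}

```text
clock: 4.6
ee_pos: [0.4773, -0.1299, 0.0991]
tcp_rot: [-3.137, 0.008, -3.141]
contact_force: [0.2, 0.2, -0.4]
width: 0.0002
```

Request:
move_arm:
  steps:
    - {"dx": 0,"dy": 0,"dz": -0.0007,"spin": 0,"claw": -1}

```text
clock: 4.7
ee_pos: [0.4773, -0.1299, 0.0984]
tcp_rot: [-3.137, 0.008, -3.141]
contact_force: [-1.0, 0.5, 0.6]
width: 0.0001
```

Request:
move_arm:
  steps:
    - {"dx": 0,"dy": 0,"dz": -0.0005,"spin": 0,"claw": -1}

```text
clock: 4.8
ee_pos: [0.4774, -0.1299, 0.0979]
tcp_rot: [-3.137, 0.008, -3.141]
contact_force: [-0.3, 0.6, 1.8]
width: -0.0001
```

Request:
move_arm:
  steps:
    - {"dx": 0,"dy": 0,"dz": -0.0005,"spin": 0,"claw": -1}

```text
clock: 4.9
ee_pos: [0.4774, -0.1299, 0.0974]
tcp_rot: [-3.138, 0.009, -3.142]
contact_force: [-0.6, 0.9, 1.1]
width: 0.0001
```

c2 feels soft: only 1–2 N, with the tip already below its expected contact height. I'll keep pressing gently.

Request:
move_arm:
  steps:
    - {"dx": 0,"dy": 0,"dz": -0.0005,"spin": 0,"claw": -1}

```text
clock: 5.0
ee_pos: [0.4774, -0.1299, 0.0969]
tcp_rot: [-3.138, 0.009, 3.142]
contact_force: [-0.7, 1.1, 1.7]
width: -0.0002
```

Request:
move_arm:
  steps:
    - {"dx": 0,"dy": 0,"dz": -0.0005,"spin": 0,"claw": -1}

```text
clock: 5.1
ee_pos: [0.4775, -0.1299, 0.0964]
tcp_rot: [-3.138, 0.009, 3.142]
contact_force: [-0.6, 0.5, 1.8]
width: -0.0001
```

Request:
move_arm:
  steps:
    - {"dx": 0,"dy": 0,"dz": -0.0005,"spin": 0,"claw": -1}

```text
clock: 5.2
ee_pos: [0.4775, -0.1299, 0.0959]
tcp_rot: [-3.138, 0.009, 3.142]
contact_force: [-0.1, 0.1, 2.9]
width: -0.0
```

Request:
move_arm:
  steps:
    - {"dx": 0,"dy": 0,"dz": -0.0004,"spin": 0,"claw": -1}
    - {"dx": 0,"dy": 0,"dz": 0,"spin": 0,"claw": -1}
    - {"dx": 0,"dy": 0,"dz": 0,"spin": 0,"claw": -1}

```text
clock: 5.5
ee_pos: [0.4776, -0.1299, 0.0958]
tcp_rot: [-3.138, 0.009, -3.142]
contact_force: [-0.8, 0.4, 3.4]
width: 0.0002
```

```bash
cat > chk.py <<'E'
from plant import env,snapshot
import cv2,numpy as np,sys
s=env.state();print({k:np.round(s[k],4).tolist() for k in("clock","ee_pos","contact_force")})
d=snapshot("side");K=d["intrinsics"];T=np.linalg.inv(d["extrinsics"])
m=cv2.inRange(cv2.cvtColor(d["pixels"],cv2.COLOR_RGB2HSV),(35,70,40),(90,255,255))>0
v,u=np.nonzero(m);z=d["depth"][v,u]
P=(np.c_[(u-K[0,2])/K[0,0]*z,-(v-K[1,2])/K[1,1]*z,-z,np.ones(len(z))]@T.T)[:,:3]
for c in[(.502,-.031),(.5065,-.130),(.602,-.027),(.6065,-.1265)]:
    q=P[np.hypot(*(P[:,:2]-c).T)<.03]
    q=q[q[:,2]>np.median(q[:,2])-.006]
    A=np.c_[q[:,:2]-c,np.ones(len(q))];f=np.linalg.lstsq(A,q[:,2],rcond=None)[0]
    print(c,len(q),"slope",f[:2].round(3),"z",f[2].round(4))
if len(sys.argv)>1:cv2.imwrite(sys.argv[1],cv2.resize(d["pixels"][160:280,260:420],(640,480))[...,::-1])
E
python3 chk.py pics/b.png
```

```text
{'clock': 5.5, 'ee_pos': [0.4776, -0.1299, 0.0958], 'contact_force': [-0.8192, 0.4476, 3.4123]}
(0.502, -0.031) 71 slope [0.001 0.032] z 0.0956
(0.5065, -0.13) 239 slope [-0.168 -0.236] z 0.1051
(0.602, -0.027) 205 slope [0.014 0.004] z 0.1036
(0.6065, -0.1265) 249 slope [-0.004 -0.009] z 0.0927
```

View pics/b.png

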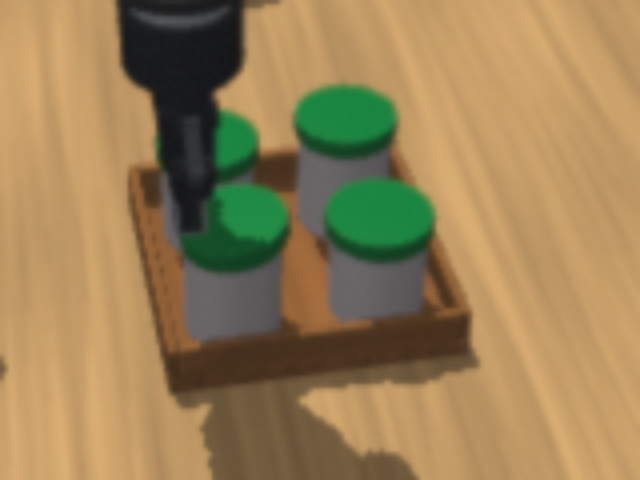

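c2, at (235,225) in the crop, is tipped towards the fingertip at (195,228), while the other covers are level. The plane fit for c2 is contaminated by c1's pixels, but with 3.4 N at about 2.6 mm of dip it is clearly the loose one. Next I'll lift off and press at its centre.

Request:
move_arm:
  steps:
    - {"dx": 0,"dy": 0,"dz": 0.006,"spin": 0,"claw": -1}
    - {"dx": 0,"dy": 0,"dz": 0.004,"spin": 0,"claw": -1}
    - {"dx": 0.015,"dy": -0.001,"dz": 0,"spin": 0,"claw": -1}
    - {"dx": 0.013,"dy": 0,"dz": 0,"spin": 0,"claw": -1}
    - {"dx": 0,"dy": 0,"dz": 0,"spin": 0,"claw": -1}

```text
clock: 6.05
ee_pos: [0.5064, -0.1312, 0.1075]
tcp_rot: [-3.137, 0.01, 3.141]
contact_force: [-0.2, 0.0, 0.6]
width: -0.0005
```

```bash
python3 chk.py
```

```text
{'clock': 6.05, 'ee_pos': [0.5064, -0.1312, 0.1075], 'contact_force': [-0.2467, 0.0068, 0.6288]}
(0.502, -0.031) 110 slope [ 0.019 -0.009] z 0.0961
(0.5065, -0.13) 232 slope [-0.138 -0.03 ] z 0.1033
(0.602, -0.027) 206 slope [0.01  0.009] z 0.1038
(0.6065, -0.1265) 254 slope [ 0.009 -0.003] z 0.0926
```

Request:
move_arm:
  steps:
    - {"dx": 0,"dy": 0,"dz": -0.005,"spin": 0,"claw": -1}
    - {"dx": 0,"dy": 0,"dz": -0.003,"spin": 0,"claw": -1}
    - {"dx": 0,"dy": 0,"dz": 0,"spin": 0,"claw": -1}

```text
clock: 6.4
ee_pos: [0.5046, -0.1312, 0.099]
tcp_rot: [-3.137, 0.009, 3.141]
contact_force: [1.0, 0.3, 0.9]
width: 0.0003
```

Request:
move_arm:
  steps:
    - {"dx": 0,"dy": 0,"dz": -0.001,"spin": 0,"claw": -1}

```text
clock: 6.5
ee_pos: [0.5046, -0.1312, 0.0983]
tcp_rot: [-3.137, 0.01, 3.141]
contact_force: [0.2, 0.1, 7.1]
width: 0.0002
```

Request:
move_arm:
  steps:
    - {"dx": 0,"dy": 0,"dz": -0.001,"spin": 0,"claw": -1}

```text
clock: 6.6
ee_pos: [0.5046, -0.1313, 0.0976]
tcp_rot: [-3.137, 0.01, 3.141]
contact_force: [-1.4, 1.2, 7.6]
width: -0.0
```

Request:
move_arm:
  steps:
    - {"dx": 0,"dy": 0,"dz": -0.001,"spin": 0,"claw": -1}

```text
clock: 6.7
ee_pos: [0.5046, -0.1312, 0.097]
tcp_rot: [-3.137, 0.011, 3.141]
contact_force: [-0.6, 0.4, 6.9]
width: -0.0002
```

Request:
move_arm:
  steps:
    - {"dx": 0,"dy": 0,"dz": -0.001,"spin": 0,"claw": -1}

```text
clock: 6.8
ee_pos: [0.5046, -0.1312, 0.0964]
tcp_rot: [-3.137, 0.011, 3.141]
contact_force: [-1.5, 0.6, 7.1]
width: 0.0001
```

It's sliding down at about 7 N, as specified, so I'll continue to the hard stop.

Request:
move_arm:
  steps:
    - {"dx": 0,"dy": 0,"dz": -0.001,"spin": 0,"claw": -1}
    - {"dx": 0,"dy": 0,"dz": -0.001,"spin": 0,"claw": -1}

```text
clock: 7.0
ee_pos: [0.5046, -0.1312, 0.0952]
tcp_rot: [-3.137, 0.013, 3.141]
contact_force: [-1.3, 1.1, 6.4]
width: 0.0
```

Request:
move_arm:
  steps:
    - {"dx": 0,"dy": 0,"dz": -0.001,"spin": 0,"claw": -1}

```text
clock: 7.1
ee_pos: [0.5046, -0.1312, 0.0947]
tcp_rot: [-3.137, 0.013, 3.141]
contact_force: [-0.8, 0.2, 6.7]
width: 0.0
```

Request:
move_arm:
  steps:
    - {"dx": 0,"dy": 0,"dz": -0.001,"spin": 0,"claw": -1}

```text
clock: 7.2
ee_pos: [0.5047, -0.1312, 0.0941]
tcp_rot: [-3.137, 0.014, 3.141]
contact_force: [-2.0, 0.3, 10.6]
width: 0.0
```

Request:
move_arm:
  steps:
    - {"dx": 0,"dy": 0,"dz": -0.001,"spin": 0,"claw": -1}

```text
clock: 7.3
ee_pos: [0.5048, -0.1313, 0.094]
tcp_rot: [-3.137, 0.015, 3.141]
contact_force: [-6.5, 2.3, 23.4]
width: -0.0004
```

Hard stop reached at z = 0.094, about 4.8 mm down. I'll check that the force holds.

Request:
move_arm:
  steps:
    - {"dx": 0,"dy": 0,"dz": -0.0007,"spin": 0,"claw": -1}
    - {"dx": 0,"dy": 0,"dz": -0.0007,"spin": 0,"claw": -1}
    - {"dx": 0,"dy": 0,"dz": -0.0007,"spin": 0,"claw": -1}

```text
clock: 7.6
ee_pos: [0.5047, -0.1313, 0.0941]
tcp_rot: [-3.136, 0.017, 3.141]
contact_force: [-1.9, 1.7, 12.0]
width: 0.0001
```

```bash
python3 chk.py; python3 chk.py; python3 chk.py pics/c.png
```

```text
{'clock': 7.6, 'ee_pos': [0.5047, -0.1313, 0.0941], 'contact_force': [-1.8917, 1.7462, 12.0218]}
(0.502, -0.031) 90 slope [-0.016  0.006] z 0.0953
(0.5065, -0.13) 210 slope [-0.289 -0.096] z 0.0996
(0.602, -0.027) 199 slope [0.001 0.   ] z 0.1037
(0.6065, -0.1265) 250 slope [-0.001  0.002] z 0.0925
{'clock': 7.65, 'ee_pos': [0.5047, -0.1312, 0.0941], 'contact_force': [-2.5611, 0.9788, 11.0536]}
(0.502, -0.031) 97 slope [-0.013  0.014] z 0.0953
(0.5065, -0.13) 203 slope [-0.29  -0.108] z 0.0996
(0.602, -0.027) 211 slope [ 0.011 -0.001] z 0.1035
(0.6065, -0.1265) 251 slope [-0.001  0.   ] z 0.0926
{'clock': 7.7, 'ee_pos': [0.5047, -0.1313, 0.0941], 'contact_force': [-2.7478, 1.4598, 11.6078]}
(0.502, -0.031) 90 slope [-0.018 -0.001] z 0.0953
(0.5065, -0.13) 206 slope [-0.275 -0.099] z 0.0995
(0.602, -0.027) 207 slope [0.006 0.014] z 0.1037
(0.6065, -0.1265) 252 slope [0.001 0.005] z 0.0927
```

View pics/c.png

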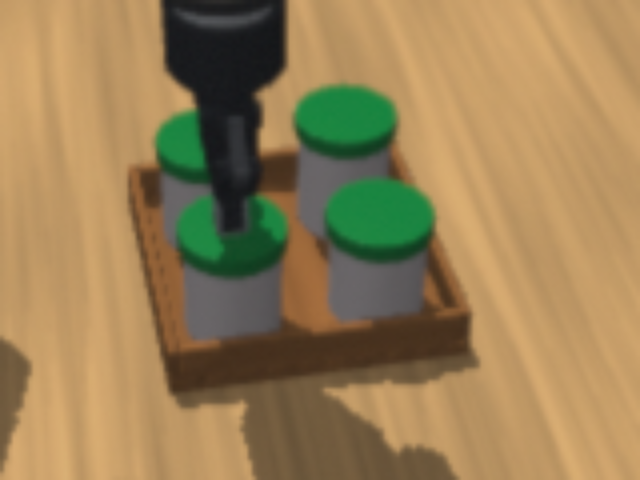

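c2, at (232,232), looks level with the fingertip pressing at its centre. The c2 fit is spoiled by green-tinted finger pixels, so I'll check it once with those left out, then hand in only if it's level.

```bash
sed -i 's/q=q\[q\[:,2\]>np.median(q\[:,2\])-.006\]/q=q[abs(q[:,2]-np.percentile(q[:,2],35))<.004]/' chk.py; python3 chk.py | tee o
python3 - <<'E'
import re
from plant import env
l=open('o').read().split('\n')[2]
a=[float(x) for x in re.search(r'slope \[(.*?)\]',l)[1].split()]
ok=max(map(abs,a))<.05
print(ok)
if ok: print(env.hand_in())
E
```

```text
{'clock': 7.75, 'ee_pos': [0.5047, -0.1313, 0.0941], 'contact_force': [-2.6785, 1.6094, 12.7036]}
(0.502, -0.031) 94 slope [0.004 0.015] z 0.0957
(0.5065, -0.13) 189 slope [ 0.003 -0.   ] z 0.0956
(0.602, -0.027) 206 slope [0.014 0.001] z 0.1037
(0.6065, -0.1265) 253 slope [0.008 0.01 ] z 0.0926
True
the job is handed in; nothing more can be done
None
```

The loose cover was cover_2 (near right). It is pressed home and level, and I handed the job in at about 7.8 s with the fingertip still holding it down.

- **Finding it:** cover_1 was stiff, reaching about 24 N within 1 mm. cover_2 dipped about 2.6 mm at 2–3.4 N near its edge and was visibly tipped in the picture. I did not press covers 3 and 4.
- **Seating it:** pressed in the middle, cover_2 slid at about 7 N and stopped hard 4.8 mm lower by fingertip height.
- **Last checks:** the push was steady at 11–13 N. cover_2's fitted slope was 0.003 rad, its top about 4–5 mm lower than at the start, and the other covers were level. I never went near the bowl or scoop, but took no final picture of them.
- **Check that disagreed:** the first plane fits on cover_2 showed false slopes of up to 0.29 rad. Finger pixels had got into the fit, and with those left out it agreed with the picture.

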